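# Tip the check tags along a row of culture tubes

### The arm

A 7-joint arm with a two-finger parallel gripper is mounted at the origin on the work surface. World frame = base frame: x ahead of the robot, y to its left, z up, the work surface at z = 0. Lengths are in mm, angles in rad, forces in N, time in s.
With the tool pointing down it reaches from about 425 to 925 mm from the base axis. Payload 6.8 kg.
Tool frame: the origin (TCP) lies at the very end of the fingers, on their centre line; the grasp point (between the pads) lies 19 mm behind it (arm.grip_point_offset is the distance from the TCP to the grasp point, in mm); x points along the fingers, y is the direction in which the jaws open and shut, and the axes are right-handed (so a half turn about x gives the same grasp; the last joint's range is limited). The gripper opens to 88 mm and grips with 3 to 60 N. Pads are 20 mm wide; open, the fingers measure 115 mm over their backs; the gripper's body (75 mm by 178 mm) begins 61 mm behind the grasp point.
Start: joints at [1.197, 0.477, 0.022, 1.555, -0.011, 1.109, -0.083], TCP at [177.318, -651.311, 222.664] pointing down, gripper open.
Joint ranges: [-2.96, 2.96], [-0.34, 2.1], [-1.41, 1.46], [0.24, 2.44], [-1.37, 4.51], [0.17, 1.92], [-2.96, 2.96]. Speed limits (rad/s): [2.39, 2.39, 3.14, 3.14, 3.14, 3.14, 3.14].

### API

Orientations are given as [roll, pitch, yaw] about the fixed x, y, z axes, in that order (R = Rz(yaw) Ry(pitch) Rx(roll)).
In Python, from workcell import monitor, optics, arm, spotter gives the robot as it stands. The module is installed in compiled form; this text tells all that it offers.
- The arm moves only by the shell command python3 -m jog 'ROWS' [FORCE]. ROWS is JSON, a list of rows, each a list of 7 numbers: the opening, from -1 (shut) to 1 (fully open), so that 0 is half open, then the shift along the tool's x, y, z in units of 200 mm (1.0 is 200 mm), then the turn, a rotation vector about the tool's x, y, z in units of 360 degrees (1.0 is 360 degrees). In form: [[claw, dx, dy, dz, wx, wy, wz], ...]. A call has 1 to 5 rows; each row shifts and turns the pose as measured when the row begins, along the tool's axes as they then stand; what a row does not reach is not made up. A row lasts 1/12 s, in which the tool goes at most 41.7 mm and 7.16 degrees, less where a joint would pass 70% of its speed; a pose out of reach is approached as far as the arm can. A call with a number of a shift or a turn outside -1 to 1 is refused whole. A call with a gripper value outside its range is refused whole. The fingers move at their own pace and stop on an object; FORCE is the grip in N (left out, the last holds). Time passes only in rows, so rows that do not move let the fingers close. It gives the time, the measured TCP pose, the force and the opening at its end, in the units of the state.
- monitor.sense(): the state, without advancing time (a new reading comes with each control period).
- optics.camera(name): name is "scene" or "side" or "wrist"; returns the picture (384x512x3 uint8, red, green, blue); there is no depth.
- optics.calibration(name): a dict with "vfov" (degrees; the focal length in pixels is half the picture's height over the tangent of half this angle, whatever the lens; pixels are square), "cx", "cy" (the principal point, pixels), "distortion" ([k1, k2, p1, p2, k3] as OpenCV has them; the pictures are not rectified), "position" and "attitude" of the camera in the world. Camera axes: x right, y down, z forward; pixel columns grow to the right and rows downward; lengths in mm; the calibration is good to about 2 mm. A picture is of the moment at which its call begins: read the wrist's pose just before it. calibration takes no time and is no camera call; for the wrist camera it gives the pose at the moment of the call.
- arm.job_done(): hands the job in, once; it reports no verdict.
Trained networks look in the newest picture that a camera, given by its name, has taken for a name from the list of things; names that differ only in an ending like _2 or _b are one class to them, and where a whole thing is asked for, a point or a joint stands for the part that bears it (a point fixed in the world has none). Each returns a list of dicts, best first, with "p" (0 to 1); they miss things now and then, are a little off and sometimes report something else, mostly with a low value. They report only what shows in the picture. A call takes as long as a camera call. They do not tell look-alikes from the thing itself.
- spotter.search_frame(target, camera): "point" ([x, y, z] in mm, in the coordinates of the camera as it stood for that picture, good to about 4 mm: the middle of the surface that is visible of it).
- spotter.regions_of(target, camera): "mask" (384x512 bool, what is visible of it).
- spotter.mark_of(target, camera): "point" ([x, y, z] in mm, in the coordinates of the camera as it stood for that picture, good to about 4 mm: a listed point, or the origin of a listed thing).
The state is a dict: "clock": time; "joint_pos": joint angles; "joint_velocities": joint speeds; "joint_efforts": joint torques, N m; "tool_pos": TCP position; "tcp_rot": TCP orientation; "ft_force": force on the tool from outside, world axes, zero at the start; "ft_torque": the same for the moment, N m; "width": finger opening in mm.
Only numpy, scipy, OpenCV 4.12 (cv2) and the standard library are available. Lean on these libraries where they do the work, as an engineer would, in place of code of your own. Each camera call takes 0.05 s, during which the arm holds its last target.

### The job

Run a fingertip lightly along the row of blue-and-yellow flip tags beside the tube rack, starting at the green-capped tube's end, so that each tag tips over in turn, up to the red-capped tube. The red-capped tube's own tag and any tags beyond it stay standing. Pick nothing up, leave the tubes in the rack and the other things on the bench where they are, and finish with the hand clear.

Things in the scene. Friction and masses are not known exactly. Their poses are not given: they have to be found in the camera images.
- rack: White grid tube rack, fixed to the bench, 92 x 292 mm on plan, 89 mm high. Origin on the bench under the middle of the tube row; z up; y runs along the row from the green-capped tube to the far end. Tubes stand at x = 0, y = -115, -69, -23, 23, 69, 115 mm; the places at x = -40 mm are empty. A tag rail stands alongside (see point rail), with one flip tag beside each tube.
- rail (a point): Middle of the grey tag rail's top face, 114 mm above the bench, at rack x = 65, y = 6 mm; axes as the rack's. The rail is fixed, 32 mm wide (x), 300 mm long (y), with a green band on its top at the start (rack y = -138 mm). It carries six flip tags, blue on the side facing the start and yellow on the other, tag0 beside the green-capped tube to tag5.
- tube_red: Red-capped tube, 28 mm diameter, cap 32 mm diameter, 135 mm tall, loose in the rack; origin at the centre of its foot, 6 mm above the bench, cap top 141 mm above the bench. It stands in any of the third to sixth places from the green-capped tube; the tags before its place are the ones to tip.
- tube_green: Green-capped tube, same size, always in the first place of the row (rack y = -115 mm), beside tag0; origin at the centre of its foot.
- tube_a: White-capped tube, same size as the red-capped one, loose in the rack; origin at the centre of its foot. Leave alone.
- tube_b: White-capped tube, same size as the red-capped one, loose in the rack; origin at the centre of its foot. Leave alone.
- tube_c: White-capped tube, same size as the red-capped one, loose in the rack; origin at the centre of its foot. Leave alone.
- tube_d: White-capped tube, same size as the red-capped one, loose in the rack; origin at the centre of its foot. Leave alone.
- hinge0 (a point): Middle of the hinge pin of tag0, 120 mm above the bench, at rack x = 65, y = -115 mm; axes as the rack's, the pin along x. The tag is a rigid plate 24 mm wide (x), 3 mm thick, reaching 34 mm from the pin. Standing it leans back 15 degrees towards the start (-y), tip 153 mm above the bench; tipped it lies forward (+y), 75 degrees past upright, tip 130 mm above the bench.
- hinge5 (a point): Middle of the hinge pin of tag5, 120 mm above the bench, at rack x = 65, y = 115 mm; axes as the rack's, the pin along x. The tag is a rigid plate 24 mm wide (x), 3 mm thick, reaching 34 mm from the pin. Standing it leans back 15 degrees towards the start (-y), tip 153 mm above the bench; tipped it lies forward (+y), 75 degrees past upright, tip 130 mm above the bench.
- tag0 (a joint): Angle of flip tag 0, whose pin is at rack y = -115 mm (rad): 0 = standing, leaning back on its stop; 0.26 = upright; 1.57 = fully tipped over. Same plate as at point hinge0, swings freely; past upright it falls by itself in about 0.3 s. Moving it takes well under 1 N.
- tag1 (a joint): Angle of flip tag 1, whose pin is at rack y = -69 mm (rad): 0 = standing, leaning back on its stop; 0.26 = upright; 1.57 = fully tipped over. Same plate as at point hinge0, swings freely; past upright it falls by itself in about 0.3 s. Moving it takes well under 1 N.
- tag2 (a joint): Angle of flip tag 2, whose pin is at rack y = -23 mm (rad): 0 = standing, leaning back on its stop; 0.26 = upright; 1.57 = fully tipped over. Same plate as at point hinge0, swings freely; past upright it falls by itself in about 0.3 s. Moving it takes well under 1 N.
- tag3 (a joint): Angle of flip tag 3, whose pin is at rack y = 23 mm (rad): 0 = standing, leaning back on its stop; 0.26 = upright; 1.57 = fully tipped over. Same plate as at point hinge0, swings freely; past upright it falls by itself in about 0.3 s. Moving it takes well under 1 N.
- tag4 (a joint): Angle of flip tag 4, whose pin is at rack y = 69 mm (rad): 0 = standing, leaning back on its stop; 0.26 = upright; 1.57 = fully tipped over. Same plate as at point hinge0, swings freely; past upright it falls by itself in about 0.3 s. Moving it takes well under 1 N.
- tag5 (a joint): Angle of flip tag 5, whose pin is at rack y = 115 mm (rad): 0 = standing, leaning back on its stop; 0.26 = upright; 1.57 = fully tipped over. Same plate as at point hinge0, swings freely; past upright it falls by itself in about 0.3 s. Moving it takes well under 1 N.
- flask: Small conical flask with a pale stopper, 64 mm foot diameter, 121 mm tall, loose on the bench; origin at the centre of its underside. Leave alone.
- dishes: Stack of three shut dishes, 88 mm diameter, 41 mm tall, loose on the bench; origin at the centre of its underside. Leave alone.
- bottle: Clear bottle with blue cap, 56 mm diameter, 120 mm tall, loose on the bench; origin at the centre of its underside. Leave alone.
- eraser: Orange block eraser for the whiteboard, 36 x 60 x 18 mm, loose on the bench; origin at the centre of its underside. Leave alone.
- beaker: White plastic beaker, 68 mm diameter, 85 mm tall, loose on the bench; origin at the centre of its underside. Leave alone.
Things that resemble listed ones, but are neither listed nor needed, are in the scene too. Leave any black or purple look-alike of the tube_red alone.

How it is judged:
By the outcome, as a careful person would: the job done as asked, in the order asked, and still so for the second after the job is handed in, with the robot touching nothing.
It also fails if it takes over 38 s, if anything falls off the work surface, if the arm or the gripper's body presses on something with over 40 N, if the wrist force passes 120 N, or if a joint passes its speed limit or range.

## Working session

There is one attempt and no reset: what is moved stays moved. The work goes in short steps, Python scripts to look and compute and a shell command to move; the robot and the scene stay as the last step left them, time stands still between calls to the robot, and variables do not carry over. Pictures are saved under pics/ and viewed, and the job is handed in when it is done.

```bash
mkdir -p pics; python3 - <<'E'
from workcell import monitor, optics, arm, spotter
import cv2
for n in ("scene","side"):
    im=optics.camera(n); cv2.imwrite(f"pics/{n}0.png",im[:,:,::-1])
    print(n,optics.calibration(n))
    for t in ("rack","rail","hinge0","hinge5","tube_red","tube_green"):
        print(t,[(r['p'],[round(float(v)) for v in r['point']]) for r in spotter.mark_of(t,n)[:3]])
print(monitor.sense())
E
```

```text
scene {'vfov': 57.822306719073985, 'cx': 252.23737483394748, 'cy': 189.65867867089406, 'distortion': array([-0.04356385,  0.        ,  0.        ,  0.        ,  0.        ]), 'position': array([1191.6900657 ,  297.70650078,  749.68354029]), 'attitude': array([-2.29276937, -0.00958421,  2.01166186])}
rack [(0.83, [46, 117, 998])]
rail [(0.6, [32, 72, 878])]
hinge0 [(0.82, [133, 95, 842]), (0.76, [-80, 38, 903])]
hinge5 [(0.82, [133, 95, 842]), (0.76, [-80, 38, 903])]
tube_red [(0.87, [298, 188, 918]), (0.78, [239, 151, 964]), (0.59, [155, 141, 963])]
tube_green [(0.51, [-56, 83, 1028])]
side {'vfov': 51.876108263164944, 'cx': 252.4399756932371, 'cy': 191.14414808514226, 'distortion': array([-0.07386701,  0.        ,  0.        ,  0.        ,  0.        ]), 'position': array([ 441.13830317, -909.55167793,  843.79102338]), 'attitude': array([-2.2626092 , -0.01345358, -0.11050603])}
rack [(0.82, [2, 27, 1293])]
rail [(0.77, [67, -72, 1232])]
hinge0 [(0.97, [47, -148, 1311]), (0.84, [83, 1, 1140])]
hinge5 [(0.97, [47, -148, 1311]), (0.84, [83, 1, 1140])]
tube_red [(0.47, [-36, -147, 1499])]
tube_green [(0.73, [23, 94, 1201]), (0.61, [86, 0, 1139])]
{'clock': 0.7, 'joint_pos': array([ 1.19691361,  0.47695443,  0.02241369,  1.55538306, -0.01147262,
        1.10931972, -0.08309361]), 'joint_velocities': array([0.00081767, 0.00182206, 0.00010414, 0.00188065, 0.00181063,
       0.00245993, 0.00096862]), 'joint_efforts': array([ 5.00381884e-05, -5.82557702e+01,  1.53304696e+00, -2.72884852e+01,
       -5.44571341e-02,  9.85067454e-03, -3.85223382e-05]), 'tool_pos': array([ 177.2957764 , -651.32375066,  222.70193078]), 'tcp_rot': array([ 1.40855848,  1.57073013, -1.46726598]), 'ft_force': array([-0.26673946,  0.26276742, -1.00283816]), 'ft_torque': array([0.04396071, 0.0125824 , 0.04577535]), 'width': 88.11707467922413}
```

View pics/scene0.png

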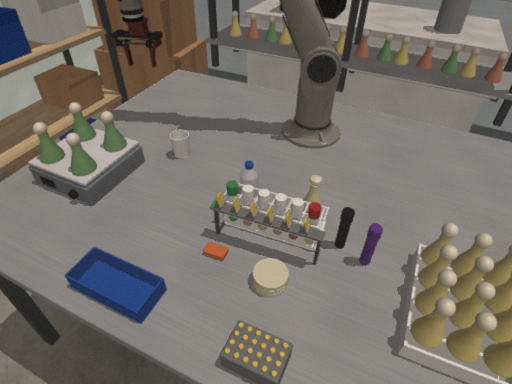

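View pics/side0.png

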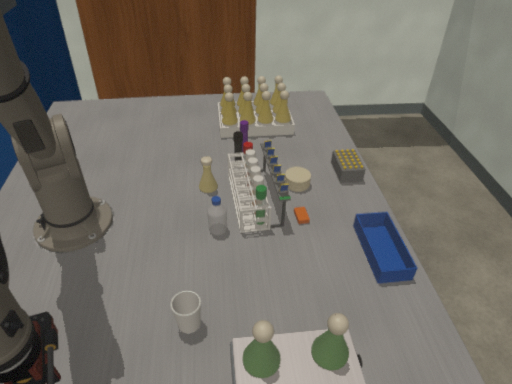

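```bash
cat > h.py <<'E'
import numpy as np, cv2
from scipy.spatial.transform import Rotation as R
from workcell import optics, monitor
class Cam:
    def __init__(s,n):
        c=optics.calibration(n); f=192/np.tan(np.radians(c['vfov']/2))
        s.K=np.array([[f,0,c['cx']],[0,f,c['cy']],[0,0,1]]); s.d=np.array(c['distortion'])
        s.p=np.array(c['position']); s.R=R.from_euler('xyz',c['attitude']).as_matrix()
    def w(s,pt): return s.R@np.array(pt)+s.p
    def px(s,P):
        q=(np.atleast_2d(P)-s.p)@s.R
        return cv2.projectPoints(q,np.zeros(3),np.zeros(3),s.K,s.d)[0][:,0]
    def onz(s,uv,z):
        n=cv2.undistortPoints(np.array([[uv]],float),s.K,s.d)[0,0]
        r=s.R@np.array([n[0],n[1],1]); return s.p+r*(z-s.p[2])/r[2]
E
python3 - <<'E'
from h import *
S=Cam('scene');D=Cam('side')
for n,p in dict(rack=[46,117,998],rail=[32,72,878],h1=[133,95,842],h2=[-80,38,903],r1=[298,188,918],r2=[239,151,964],r3=[155,141,963],g=[-56,83,1028]).items(): print('s',n,S.w(p).round())
for n,p in dict(rack=[2,27,1293],rail=[67,-72,1232],h1=[47,-148,1311],h2=[83,1,1140],r=[-36,-147,1499],g=[23,94,1201]).items(): print('d',n,D.w(p).round())
E
```

```text
s rack [562.  59.   3.]
s rail [623.  71. 116.]
s h1 [618. 181. 123.]
s h2 [633. -48. 124.]
s r1 [551. 333.   5.]
s r2 [523. 254.   2.]
s r3 [553. 176.   9.]
s g [564. -52.   8.]
d rack [562.  62.  -2.]
d rail [627.  71. 114.]
d h1 [619. 181. 122.]
d h2 [630. -48. 117.]
d r [554. 334.   0.]
d g [571. -54.   6.]
```

Scene shows the rack at (270,215) with the green cap at (232,188). There are three red-tube candidates: a red cap in the rack at (315,211), a black tube at (344,228) and a purple one at (371,244), the last two outside the rack. Only the one at (315,211) fits the description, so I'll check it in a crop with a model overlay.

```bash
python3 - <<'E'
from h import *
S=Cam('scene');D=Cam('side')
h0=np.array([631.5,-48]);h5=np.array([618.5,181])
a=(h5-h0)/np.linalg.norm(h5-h0); print(np.linalg.norm(h5-h0),np.arctan2(-a[0],a[1]))
m=(h0+h5)/2
for n,C,b in(("scene",S,(200,170,140,100)),("side",D,(215,125,100,110))):
    im=cv2.imread(f"pics/{n}0.png"); x,y,w,h=b; k=5
    c=cv2.resize(im[y:y+h,x:x+w],None,fx=k,fy=k,interpolation=cv2.INTER_CUBIC)
    xa=np.array([a[1],-a[0]])
    for i in range(6):
        q=m+a*(-115+46*i)
        L=[np.r_[q+xa*s,120] for s in(-12,12)]+[np.r_[q+xa*s-a*8.8,152.8] for s in(12,-12)]
        p=((C.px(np.array(L))-[x-.5,y-.5])*k).astype(int); cv2.polylines(c,[p],True,(255,0,255),1)
        q2=q-xa*65; p=((C.px(np.r_[q2,141])-[x-.5,y-.5])*k).astype(int)[0]; cv2.circle(c,tuple(int(v) for v in p),4,(0,0,0),-1)
    cv2.imwrite(f"pics/{n}_crop.png",c)
E
```

```text
229.36869882353173 0.0567076944991877
```

View pics/scene_crop.png

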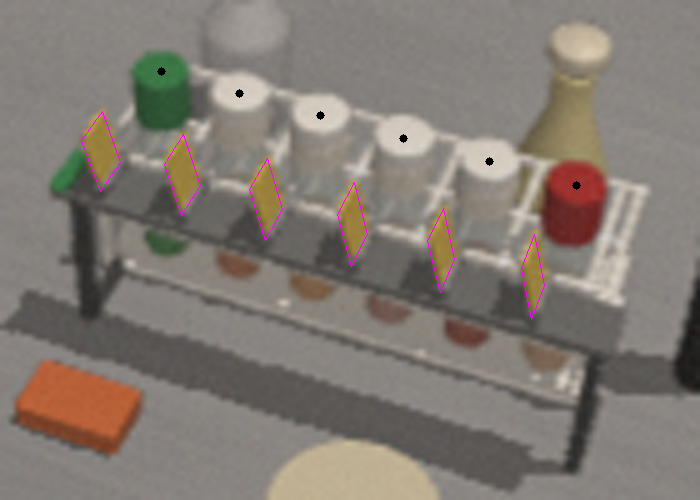

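View pics/side_crop.png

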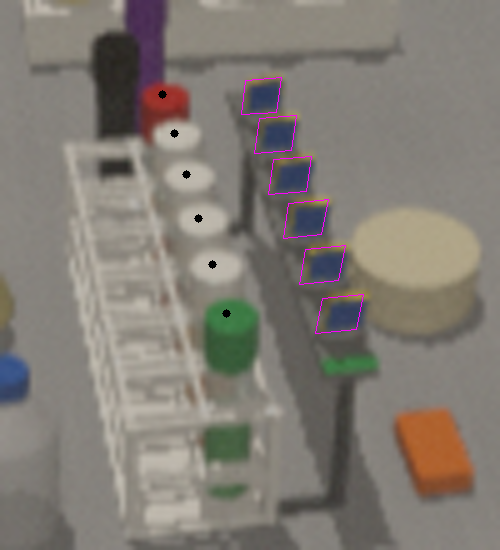

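Red cap is in the sixth place (crop (575,205)) and the model overlays all six standing tags, so tags 0–4 are to be tipped and tag5 left. Next I'll work out the tool axes and the path.

```bash
cat >> h.py <<'E'
h0=np.array([631.5,-48.]);h5=np.array([618.5,181.])
a=(h5-h0)/np.linalg.norm(h5-h0); m=(h0+h5)/2; xa=np.array([a[1],-a[0]])
def rail(y,z,x=0): return np.r_[m+a*y+xa*x,z]
def st():
    s=monitor.sense(); Rm=R.from_euler('xyz',s['tcp_rot']).as_matrix(); p=np.array(s['tool_pos'])
    d=p[:2]-m
    print('t',round(s['clock'],2),'tcp',p.round(1),'rack x-65,y',(d@xa).round(1),(d@a).round(1),'F',np.round(s['ft_force'],1),'w',round(s['width'],1)); return p,Rm,s
def to(P):
    p,Rm,s=st(); e=Rm.T@(np.array(P)-p); print('units',(e/200).round(3),'mm',e.round(1)); return e
E
python3 - <<'E'
from h import *
p,Rm,s=st(); print(Rm.round(3))
# desired: tool x down, tool y (jaw) along +-xa
for sg in(1,-1):
    X=np.array([0,0,-1.]);Y=np.r_[sg*xa,0];Z=np.cross(X,Y)
    rv=R.from_matrix(Rm.T@np.c_[X,Y,Z]).as_rotvec();print(sg,rv.round(3),np.degrees(rv).round(1))
for sg in(1,-1):
    X=np.array([0,0,-1.]);Y=np.r_[sg*a,0];Z=np.cross(X,Y)
    rv=R.from_matrix(Rm.T@np.c_[X,Y,Z]).as_rotvec();print('a',sg,np.degrees(rv).round(1))
print(rail(-170,230),rail(-170,141),rail(75,141)); to(rail(-170,230))
D=Cam('side');S=Cam('scene')
print(D.onz((265,325),150),D.onz((338,318),150),D.onz((187,305),85),S.onz((45,130),150),S.onz((108,118),150))
E
```

```text
t 0.7 tcp [ 177.3 -651.3  222.7] rack x-65,y -487.7 -691.3 F [-0.3  0.3 -1. ] w 88.1
[[ 0.     0.263 -0.965]
 [-0.    -0.965 -0.263]
 [-1.     0.     0.   ]]
1 [-1.362  0.    -0.   ] [-78.   0.  -0.]
-1 [ 1.78 -0.   -0.  ] [102.  -0.  -0.]
a 1 [-168.    0.    0.]
a -1 [12.  0. -0.]
[ 634.63514207 -103.22673342  230.        ] [ 634.63514207 -103.22673342  141.        ] [620.74920203 141.37944121 141.        ]
t 0.7 tcp [ 177.3 -651.3  222.7] rack x-65,y -487.7 -691.3 F [-0.3  0.3 -1. ] w 88.1
units [-0.037 -2.044 -2.926] mm [  -7.3 -408.7 -585.2]
[ 521.85931309 -490.88181606  150.        ] [ 669.84842095 -491.18904134  150.        ] [ 361.97802496 -384.30136413   85.        ] [ 602.26338871 -725.14361226  150.        ] [ 453.16018999 -590.47619924  150.        ]
```

```bash
python3 -m jog '[[-1,-0.2,0,0,0,0,0],[-1,-0.2,0,0,0,0,0],[-1,0,-0.11,-0.16,0,0,0],[-1,0,-0.11,-0.16,0,0,0],[-1,0,-0.11,-0.16,0,0,0]]' && python3 -m jog '[[-1,0,-0.11,-0.16,0,0,0],[-1,0,-0.11,-0.16,0,0,0],[-1,0,-0.11,-0.16,0,0,0],[-1,0,-0.11,-0.16,0,0,0],[-1,0,-0.11,-0.16,0,0,0]]'; python3 -c "
from h import *
to(rail(-170,260))"
```

```text
clock: 1.12
tool_pos: [245.4, -566.6, 304.7]
tcp_rot: [0.005, 1.566, -2.888]
ft_force: [-0.3, 0.0, -0.4]
width: 58.0
clock: 1.53
tool_pos: [377.4, -414.4, 306.1]
tcp_rot: [0.948, 1.565, -1.949]
ft_force: [0.4, -0.7, -0.1]
width: 25.0
t 1.53 tcp [ 377.4 -414.4  306.1] rack x-65,y -274.5 -466.1 F [ 0.4 -0.7 -0.1] w 25.0
units [ 0.219 -1.198 -1.626] mm [  43.8 -239.7 -325.2]
```

```bash
python3 -m jog '[[-1,0,-0.12,-0.16,0,0,0],[-1,0,-0.12,-0.16,0,0,0],[-1,0,-0.12,-0.16,0,0,0],[-1,0,-0.12,-0.16,0,0,0],[-1,0,-0.12,-0.16,0,0,0]]' && python3 -m jog '[[-1,0,-0.12,-0.16,0,0,0],[-1,0,-0.12,-0.16,0,0,0],[-1,0,-0.12,-0.16,0,0,0],[-1,0,0,0,0.018,0,0],[-1,0,0,0,0.018,0,0]]'; python3 -c "
from h import *
to(rail(-170,200))
p,Rm,s=st();X=np.array([0,0,-1.]);Y=np.r_[-a,0];print(R.from_matrix(Rm.T@np.c_[X,Y,np.cross(X,Y)]).as_rotvec()/2/np.pi)"
```

```text
clock: 1.95
tool_pos: [507.8, -251.8, 306.8]
tcp_rot: [1.41, 1.562, -1.488]
ft_force: [1.5, -0.2, 0.3]
width: 0.4
clock: 2.37
tool_pos: [591.2, -142.6, 306.8]
tcp_rot: [2.426, 1.564, -0.689]
ft_force: [-0.9, -1.4, 0.4]
width: 0.6
t 2.37 tcp [ 591.2 -142.6  306.8] rack x-65,y -45.5 -206.9 F [-0.9 -1.4  0.4] w 0.6
units [ 0.534 -0.193 -0.219] mm [106.9 -38.7 -43.9]
t 2.37 tcp [ 591.2 -142.6  306.8] rack x-65,y -45.5 -206.9 F [-0.9 -1.4  0.4] w 0.6
[-0.00483243 -0.00074994 -0.00067249]
```

```bash
python3 -m jog '[[-1,0,-0.1,-0.11,-0.005,0,0],[-1,0,-0.09,-0.11,0,0,0],[-1,0.18,0,0,0,0,0],[-1,0.18,0,0,0,0,0],[-1,0.17,0,0,0,0,0]]' && python3 -m jog '[[-1,0,0,0,0,0,0],[-1,0,0,0,0,0,0]]';  python3 -c "
from h import *
p,Rm,s=st();X=np.array([0,0,-1.]);Y=np.r_[-a,0];print(R.from_matrix(Rm.T@np.c_[X,Y,np.cross(X,Y)]).as_rotvec()/2/np.pi)
to(rail(-170,141))
for n in ('side','scene'):
  im=optics.camera(n); C=Cam(n); 
  q=C.px(p)[0]; x,y=int(q[0])-60,int(q[1])-75; x=max(x,0);y=max(y,0)
  c=cv2.resize(im[y:y+140,x:x+160,::-1],None,fx=4,fy=4,interpolation=cv2.INTER_CUBIC)
  cv2.circle(c,tuple(int(v) for v in (q-[x-.5,y-.5])*4),3,(255,0,255),-1); cv2.imwrite('pics/%s1.png'%n,c); print(x,y)
"
```

```text
clock: 2.78
tool_pos: [644.1, -98.3, 208.0]
tcp_rot: [2.894, 1.545, -0.192]
ft_force: [0.7, 0.8, -0.8]
width: 0.4
clock: 2.95
tool_pos: [640.2, -97.7, 201.0]
tcp_rot: [2.814, 1.557, -0.271]
ft_force: [0.6, -1.3, 0.9]
width: 0.5
t 2.95 tcp [640.2 -97.7 201. ] rack x-65,y 5.8 -164.8 F [ 0.6 -1.3  0.9] w 0.5
[ 2.85029655e-05 -2.02458588e-03 -6.87782811e-04]
t 2.95 tcp [640.2 -97.7 201. ] rack x-65,y 5.8 -164.8 F [ 0.6 -1.3  0.9] w 0.5
units [0.3   0.025 0.033] mm [59.9  5.   6.6]
229 103
140 102
```

View pics/side1.png

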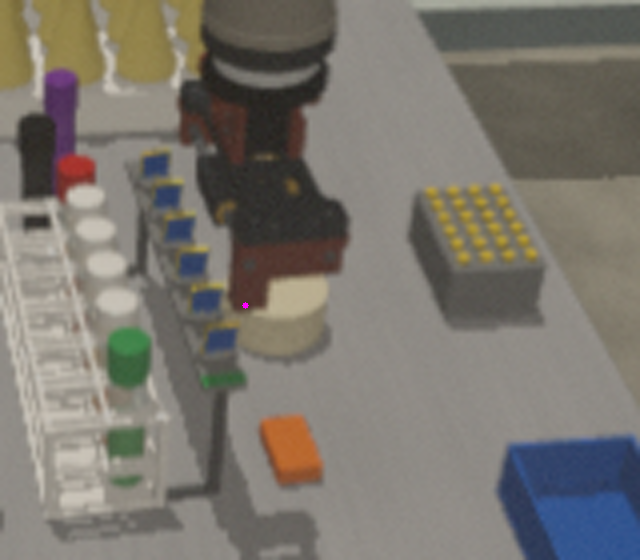

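View pics/scene1.png

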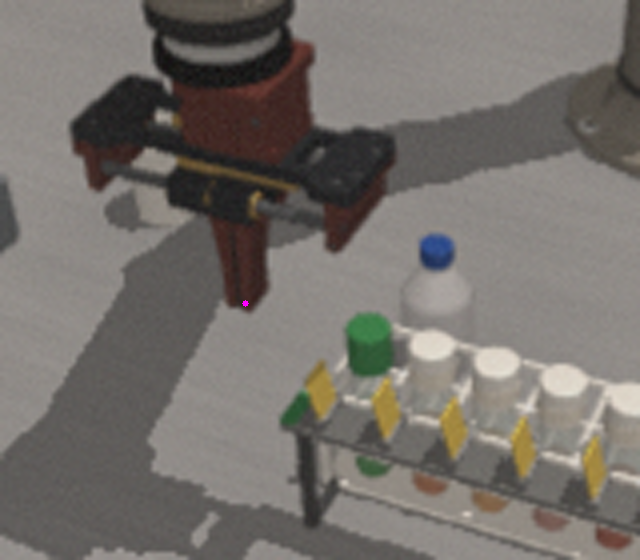

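The overlay point sits on the fingertip and all tags are still standing. I'll lower beside the start end and check the height.

```bash
python3 -m jog '[[-1,0.15,0.02,0.03,0,-0.002,0],[-1,0.14,0,0,0,0,0],[-1,0,0,0,0,0,0],[-1,0,0,0,0,0,0]]';  python3 -c "
from h import *
to(rail(-170,141))"
```

```text
clock: 3.38
tool_pos: [641.7, -104.6, 154.1]
tcp_rot: [2.712, 1.551, -0.375]
ft_force: [0.6, 0.1, 1.3]
width: 0.4
t 3.38 tcp [ 641.7 -104.6  154.1] rack x-65,y 7.0 -171.8 F [0.6 0.1 1.3] w 0.4
units [ 0.065 -0.009  0.036] mm [12.9 -1.9  7.2]
```

```bash
python3 -m jog '[[-1,0.07,0,0.04,0,0,0],[-1,0,0,0,0,0,0],[-1,0,0,0,0,0,0]]';  python3 -c "
from h import *
e=to(rail(-170,141))
p,Rm,s=st();print('sweep dir in tool',(Rm.T@np.r_[a,0]).round(3))"
```

```text
clock: 3.63
tool_pos: [638.3, -105.9, 147.9]
tcp_rot: [2.801, 1.541, -0.288]
ft_force: [0.4, 0.0, 0.5]
width: 0.1
t 3.63 tcp [ 638.3 -105.9  147.9] rack x-65,y 3.5 -172.9 F [0.4 0.  0.5] w 0.1
units [ 0.034 -0.015  0.019] mm [ 6.8 -3.   3.7]
t 3.63 tcp [ 638.3 -105.9  147.9] rack x-65,y 3.5 -172.9 F [0.4 0.  0.5] w 0.1
sweep dir in tool [-0.01  -1.     0.004]
```

```bash
python3 -m jog '[[-1,0.05,-0.01,0.025,0,-0.006,0],[-1,0,0,0,0,0,0]]';  python3 -c "
from h import *
e=to(rail(-160,140))
p,Rm,s=st();print('sweep dir in tool',(Rm.T@np.r_[a,0]).round(3),Rm[:,0].round(3))
X=np.array([0,0,-1.]);Y=np.r_[-a,0];print(R.from_matrix(Rm.T@np.c_[X,Y,np.cross(X,Y)]).as_rotvec()/2/np.pi)"
```

```text
clock: 3.8
tool_pos: [636.0, -104.7, 142.8]
tcp_rot: [1.212, 1.559, -1.878]
ft_force: [-0.5, 0.8, -0.5]
width: 0.5
t 3.8 tcp [ 636.  -104.7  142.8] rack x-65,y 1.3 -171.5 F [-0.5  0.8 -0.5] w 0.5
units [ 0.013 -0.058  0.007] mm [  2.6 -11.5   1.3]
t 3.8 tcp [ 636.  -104.7  142.8] rack x-65,y 1.3 -171.5 F [-0.5  0.8 -0.5] w 0.5
sweep dir in tool [-0.011 -1.     0.005] [-0.004 -0.011 -1.   ]
[-0.00082048  0.00067021 -0.00177234]
```

```bash
python3 -m jog '[[-1,0.015,-0.06,0.005,0,0,0],[-1,0,-0.06,0,0,0,0],[-1,0,-0.06,0,0,0,0]]';  python3 -c "
from h import *
e=to(rail(-69,140))"
```

```text
clock: 4.05
tool_pos: [636.3, -69.8, 143.7]
tcp_rot: [1.879, 1.557, -1.216]
ft_force: [0.1, -0.7, 0.0]
width: 0.2
t 4.05 tcp [636.3 -69.8 143.7] rack x-65,y 3.5 -136.7 F [ 0.1 -0.7  0. ] w 0.2
units [ 0.014 -0.338  0.021] mm [  2.7 -67.7   4.3]
```

```bash
python3 -m jog '[[-1,0.01,-0.05,0.01,0,0,0],[-1,0.008,-0.05,0.008,0,0,0],[-1,0.005,-0.05,0.005,0,0,0],[-1,0.003,-0.05,0.003,0,0,0]]';  python3 -c "
from h import *
e=to(rail(-69,140))
im=optics.camera('scene'); c=cv2.resize(im[120:270,180:350,::-1],None,fx=4,fy=4,interpolation=cv2.INTER_CUBIC); cv2.imwrite('pics/sc2.png',c)"
```

```text
clock: 4.38
tool_pos: [628.9, -22.0, 139.2]
tcp_rot: [2.13, 1.557, -0.96]
ft_force: [-0.2, 0.3, -0.4]
width: 0.3
t 4.38 tcp [628.9 -22.  139.2] rack x-65,y -1.1 -88.6 F [-0.2  0.3 -0.4] w 0.3
units [-0.005 -0.098 -0.005] mm [ -1.  -19.5  -1. ]
```

View pics/sc2.png

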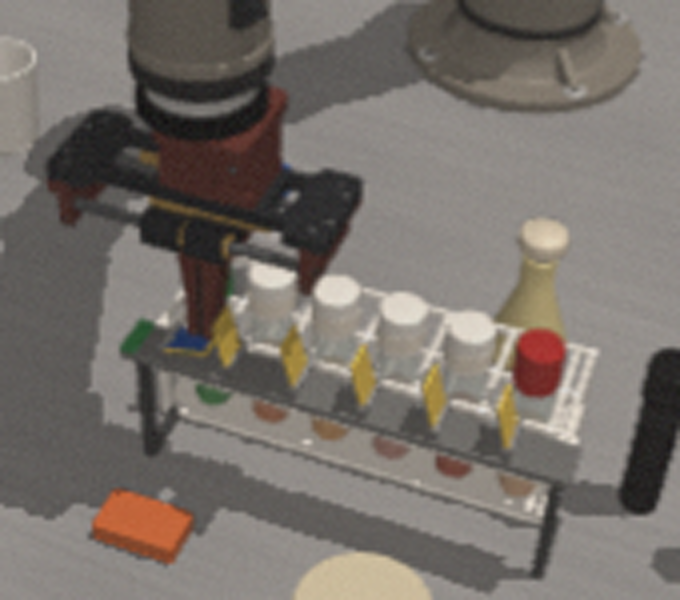

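Tag0 now lies tipped at (190,342) and the others stand. Continuing.

```bash
python3 -m jog '[[-1,-0.003,-0.05,0,0,0,0],[-1,0.002,-0.05,0,0,0,0],[-1,0.002,-0.05,0,0,0,0],[-1,0.002,-0.05,0,0,0,0],[-1,0.002,-0.05,0.003,0,0,0]]';  python3 -c "
from h import *
e=to(rail(75,140))"
```

```text
clock: 4.85
tool_pos: [625.1, 34.2, 137.3]
tcp_rot: [2.128, 1.558, -0.962]
ft_force: [-0.4, 0.3, -0.7]
width: 0.7
t 4.85 tcp [625.1  34.2 137.3] rack x-65,y -1.7 -32.2 F [-0.4  0.3 -0.7] w 0.7
units [-0.02  -0.536 -0.006] mm [  -3.9 -107.2   -1.2]
```

```bash
python3 -m jog '[[-1,-0.01,-0.05,-0.003,0,0,0],[-1,-0.005,-0.05,0,0,0,0],[-1,0,-0.05,0,0,0,0],[-1,0,-0.05,0,0,0,0]]';  python3 -c "
from h import *
e=to(rail(70,140))"
```

```text
clock: 5.18
tool_pos: [623.3, 78.8, 140.0]
tcp_rot: [2.117, 1.558, -0.973]
ft_force: [-0.4, -0.3, -0.1]
width: 0.5
t 5.18 tcp [623.3  78.8 140. ] rack x-65,y -1.0 12.4 F [-0.4 -0.3 -0.1] w 0.5
units [-0.003 -0.288 -0.004] mm [ -0.7 -57.6  -0.8]
```

```bash
python3 -m jog '[[-1,0,-0.05,0,0,0,0],[-1,0,-0.05,0,0,0,0],[-1,0,-0.05,0,0,0,0],[-1,0,-0.04,0,0,0,0]]';  python3 -c "
from h import *
e=to(rail(67,140))"
```

```text
clock: 5.52
tool_pos: [621.0, 121.8, 139.6]
tcp_rot: [2.15, 1.558, -0.939]
ft_force: [-0.6, -0.2, 0.4]
width: 0.5
t 5.52 tcp [621.  121.8 139.6] rack x-65,y -0.9 55.4 F [-0.6 -0.2  0.4] w 0.5
units [-0.002 -0.058 -0.004] mm [ -0.5 -11.6  -0.9]
```

```bash
python3 -m jog '[[-1,0,-0.05,0,0,0,0],[-1,0,0,0,0,0,0],[-1,0,0,0,0,0,0],[-1,0,0,0,0,0,0]]';  python3 -c "
from h import *
e=to(rail(67,140))
im=optics.camera('scene'); c=cv2.resize(im[120:270,200:370,::-1],None,fx=4,fy=4,interpolation=cv2.INTER_CUBIC); cv2.imwrite('pics/sc3.png',c)"
```

```text
clock: 5.85
tool_pos: [619.9, 136.1, 139.3]
tcp_rot: [2.178, 1.559, -0.907]
ft_force: [-0.1, -0.8, 0.0]
width: 0.2
t 5.85 tcp [619.9 136.1 139.3] rack x-65,y -1.1 69.8 F [-0.1 -0.8  0. ] w 0.2
units [-0.003  0.014 -0.006] mm [-0.6  2.8 -1.1]
```

View pics/sc3.png

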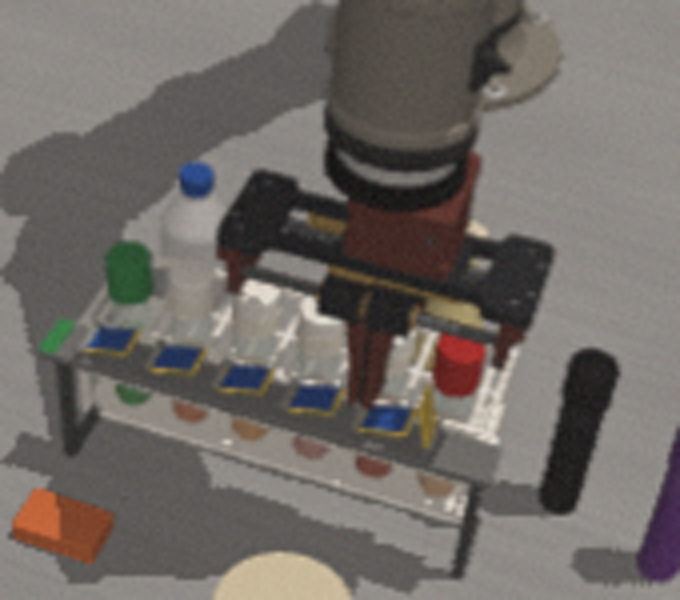

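Five tags lie blue side up at (110,340) through (388,418), and tag5 still stands at (428,418). I'll lift straight up, drawing back slightly.

```bash
python3 -m jog '[[-1,-0.1,0.005,0,0,0,0],[-1,-0.15,0.01,0,0,0,0],[-1,-0.15,0.01,0,0,0,0],[-1,-0.15,0,0,0,0,0],[-1,0,0,0,0,0,0]]' && python3 -m jog '[[-1,0,0,0,0,0,0],[-1,0,0,0,0,0,0],[-1,0,0,0,0,0,0]]';  python3 -c "
from h import *
st()
for n,x,y in(('scene',200,140),('side',190,110)):
  im=optics.camera(n); c=cv2.resize(im[y:y+140,x:x+160,::-1],None,fx=4,fy=4,interpolation=cv2.INTER_CUBIC); cv2.imwrite('pics/%s4.png'%n,c)"
```

```text
clock: 6.32
tool_pos: [618.3, 126.5, 250.8]
tcp_rot: [1.542, 1.558, -1.549]
ft_force: [0.8, 0.9, 1.1]
width: 0.4
clock: 6.57
tool_pos: [619.1, 124.1, 251.7]
tcp_rot: [1.718, 1.557, -1.377]
ft_force: [0.8, -0.1, -0.3]
width: 0.6
t 6.57 tcp [619.1 124.1 251.7] rack x-65,y -2.7 57.9 F [ 0.8 -0.1 -0.3] w 0.6
```

View pics/scene4.png

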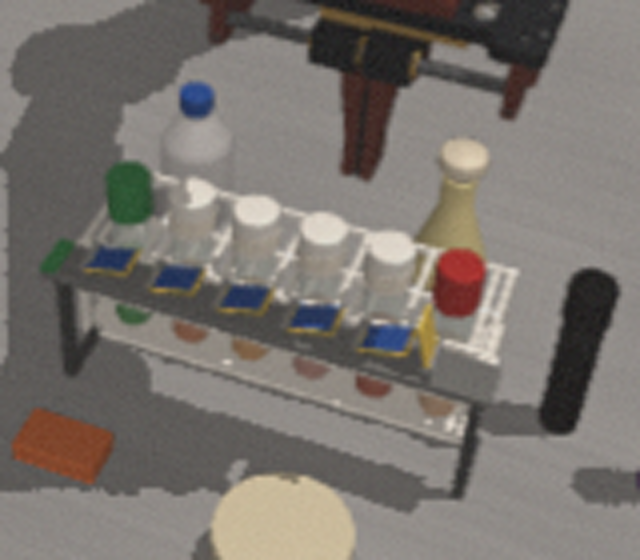

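View pics/side4.png

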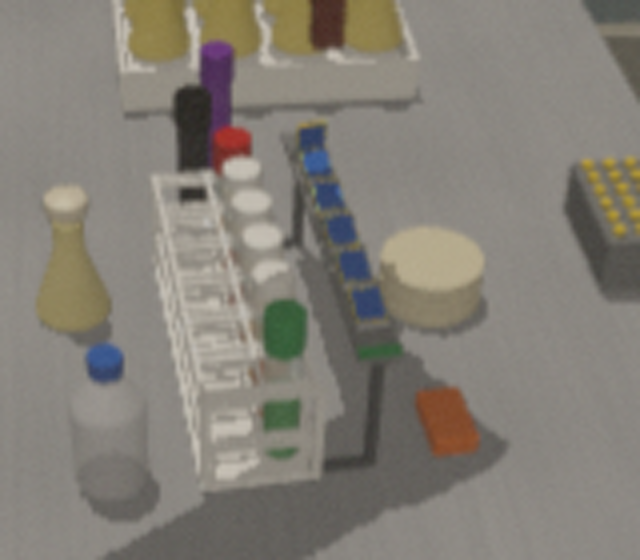

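The scene picture shows five tags tipped ((110,260) to (388,338)) and tag5 standing at (428,335) beside the red cap. The hand is well clear and nothing else has moved.

```bash
python3 -c "
from workcell import arm
print(arm.job_done())"
```

```text
the job is handed in; nothing more can be done
None
```

I tipped tags 0 to 4 in turn with the shut fingertips, starting from the green-capped tube's end, and handed the job in at about 6.7 s on the robot's clock. The red-capped tube stood in the sixth place, so only its own tag, tag5, was to stay up.

In the last scene picture, tags 0 to 4 lie tipped blue side up and tag5 is standing. The side picture agrees, though tag5 is less distinct there. The tubes and the nearby things in view look unmoved; the beaker was outside these last close-ups. The hand is about 100 mm above the tags, and every wrist force I read stayed below about 2 N. No check failed or disagreed.

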